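# Fit and lock the bayonet filter of the bench fume extractor, then switch it on

## Robot

A 7-joint arm with a two-finger parallel gripper is mounted at the origin on a cart in front of the work surface, level with it; the furniture and walls round the work are solid. World frame = base frame: x ahead of the robot, y to its left, z up, the work surface at z = 0. Lengths are in m, angles in rad, forces in N, time in s.
With the tool pointing down it reaches from about 0.425 to 0.875 m from the base axis. Payload 8.4 kg.
Tool frame: the origin (TCP) lies midway between the tips of the shut fingers; the grasp point (between the pads) lies 19 mm behind it (ctrl.pinch_z is the distance from the TCP to the grasp point, in m); z points along the fingers, y is the line along which they close (so a half turn about z gives the same grasp; the last joint's range is limited). The gripper opens to 87 mm and grips with 3 to 60 N. Pads are 19 mm wide; open, the fingers measure 117 mm over their backs; the gripper's body (75 mm by 190 mm) begins 51 mm behind the grasp point.
Start: joints at [-1.414, 0.333, 0.04, 1.465, -0.013, 1.343, -0.059], TCP at [0.164, 0.629, 0.223] pointing down, gripper open.
Joint ranges: [-2.58, 2.58], [-0.38, 2.09], [-1.3, 1.39], [0.25, 2.4], [-1.5, 4.64], [0.08, 2.09], [-2.65, 2.65]. Speed limits (rad/s): [2.22, 2.22, 2.79, 2.79, 3.14, 3.14, 3.14].

## Interface

Orientations are given as a unit quaternion [w, x, y, z].
In Python, from station import ctrl gives the robot as it stands. The module is installed in compiled form; this text tells all that it offers.
- The arm moves only by the tool carry_out, never from a script. Its argument "motion" is a list of rows, each a list of 6 numbers: the shift along the tool's x, y, z in units of 25 mm (1.0 is 25 mm), then the turn, a rotation vector about the tool's x, y, z in units of 6 degrees (1.0 is 6 degrees). In form: [[x, y, z, rx, ry, rz], ...]. A call has 1 to 20 rows; each row shifts and turns the commanded pose from where the row before left it, along the tool's axes as they then stand; what a row does not reach is not made up. A row lasts 1/12 s, in which the tool goes at most 41.7 mm and 7.16 degrees, less where a joint would pass 70% of its speed; a pose out of reach is approached as far as the arm can. A call is refused whole if a number of a shift passes 1 or a number of a turn 1, either way. A call with a gripper value outside its range is refused whole. "gripper" is the opening, from 0 (shut) to 1 (fully open), set as the call begins (left out, the last holds). The fingers move at their own pace and stop on an object; "grip_force" is the grip in N (left out, the last holds). Time passes only in rows, so rows that do not move let the fingers close. It gives the time, the measured TCP pose, the force, the opening and the grip force at its end, in the units of the state.
- ctrl.state(): the state, without advancing time (a new reading comes with each control period).
- ctrl.snapshot(name): name is "side" or "top" or "wrist"; returns a dict with "color" (420x560x3 uint8, blue, green, red), "range_z" (420x560 float32, m along the optical axis (not along the pixel's ray), 0 where there is no reading), "camera_matrix" (3x3 intrinsics, pixels), "distortion" ([k1, k2, p1, p2, k3] as OpenCV has them; the pictures are not rectified), "rvec" (rotation vector, rad) and "tvec" (3), from world to camera coordinates, as OpenCV has them. Camera axes: x right, y down, z forward; pixel columns grow to the right and rows downward; lengths in m; the calibration is good to about 2 mm. A picture is of the moment at which its call begins.
- ctrl.job_done(): hands the job in; it is judged then, once.
The state is a dict: "time_s": time; "q": joint angles; "joint_velocities": joint speeds; "joint_torque": joint torques, N m; "tcp_pos": TCP position; "eef_rot": TCP orientation; "ft_force": force on the tool from outside, world axes, zero at the start; "torque": the same for the moment, N m; "width": finger opening in m; "grip_force": force on a finger pad.
Only numpy, scipy, OpenCV 4.12 (cv2) and the standard library are available. Lean on these libraries where they do the work, as an engineer would, in place of code of your own. Each camera call takes 0.05 s, during which the arm holds its last target. There are 200 camera calls.

## Task

The solder-fume extractor on the bench stands without its filter. Set the filter canister into the collar on top with its two lugs in the two slots, push it fully down against the springy seal, twist it clockwise (seen from above) until it stops and let it spring up into its locked position; only then switch the extractor on with its red rocker. Leave the marker, the tape roll, the glue bottle and the pliers where they are.

Things in the scene. Friction and masses are not known exactly. Their poses are not given: they have to be found in the camera images.
- extractor: fixed dark blue-grey housing, black top, 190 mm deep (x) by 240 wide (y) by 75 high; origin at the centre of its underside; x to its rear, y to its left seen from the robot, z up. On top: an aluminium collar (120 mm outside diameter, 34 high) with its axis at x=0, y=+50 mm, and a red rocker switch at x=0, y=-80 mm
- collar (a point): on the collar's axis in the plane of its upper rim, 109 mm above the bench; axes as the extractor's. The bore is 85 mm wide. In it lies a sprung seal ring, its top 13 mm below the rim: 4 N starts it down, 7.5 N holds it fully down
- slot (a point): in the rim plane, middle of one of two slots for the lugs (blue marks on the rim): 46 mm from the collar's axis, in the direction +0.96 rad from the extractor's x, counter-clockwise from above; the other is half a turn round. Slots are 22 mm wide, out to radius 51 mm. The lip beside them is 10 mm thick; a channel for the lug runs under it, clockwise
- lock_mark (a point): in the rim plane at the red mark, 55 mm from the collar's axis towards the extractor's +x (another at -x): the locked place of a lug, 0.96 rad clockwise from its slot. Here the lip is only 7 mm thick: a 3 mm step that catches the risen lug; a stop ends the channel about 0.08 rad further
- filter: loose filter canister, 0.26 kg +-20 %, 100 mm diameter, 89 high, upright on the bench; origin at the centre of its underside, z up. Black spigot 80 mm diameter, 22.5 high, foot bevelled 3 mm; two white lugs, at +x and -x, 16 mm wide, out to radius 48.5, z = 2 to 10 mm. Above: 100 mm flange, grey ribbed cage and cap (top at z = 64 mm). Half a turn about z makes no difference
- filter_grip (a point): on the filter's axis at z = 86 mm, 3 mm below the top of its blue grip bar, which stands across the cap along x (above the lugs): 80 mm long, 16 mm wide, z = 64 to 89 mm, white lines along its top
- filter_foot (a point): centre of the filter's underside. In the collar: 13 mm below the rim it rests on the seal with the lugs in the slots; 22.5 mm below, flange on rim, it is fully down, and it turns only within 2 mm of that; released at the end of the turn the spring lifts it to 17 mm below the rim: locked, filter x parallel to extractor x within 0.08 rad
- power_rocker (a joint): red rocker switch in a black bezel on the housing, 60 mm long (extractor's x) by 32 wide, hinge across it at the extractor's x=0, y=-80, z=81 mm. 0 = off: the half nearer the robot (-x) slopes up; 0.32 rad = on: that half is level, its upper face 85 mm above the bench. About 3 N at its end moves it; it stays where it is left
- rocker_on_end (a point): on the upper face of the rocker's near half (with a white line across it), 24 mm from the hinge: press here, straight down
- marker: bystander: white marker pen with black cap, 135 mm long, 17 mm thick, lying on the bench; origin under its middle, its y along the pen
- foil_tape: bystander: small dark tape roll, 55 mm across, 19 mm high, lying flat; origin under its middle
- glue_bottle: bystander: clear glue bottle with red nozzle, 36x54 mm, 194 mm high, standing; origin under its middle
- mini_pliers: bystander: small pliers with orange grips, 134x62x13 mm, lying; origin under their middle, x along them
- tower_front (a point): fixed obstacle behind the work: top front edge, at mid width, of the white three-drawer tower (about 0.24 m wide along y, 0.47 m high, reaching from here backwards to the wall); keep the arm and gripper on the robot's side of it

How it is judged:
By the outcome, as a careful person would: the job done as asked, in the order asked, and still so for the second after the job is handed in, with the robot touching nothing.
It also fails if it takes over 54 s, if anything falls off the work surface, if the arm or the gripper's body presses on something with over 40 N, if the wrist force passes 120 N, or if a joint passes its speed limit or range.

## Working session

There is one attempt and no reset: what is moved stays moved. The work goes in short steps, Python scripts to look and compute and a tool call to move; the robot and the scene stay as the last step left them, time stands still between calls to the robot, and variables do not carry over. Pictures are saved under pics/ and viewed, at most 10 in all, crops included, and the job is handed in when it is done.

Besides the shell and the picture viewer there is one more tool, called in YAML: its name, and indented under it one key for each argument. carry_out: Moves the arm, as the interface text tells. Its arguments: {"type":"object","properties":{"motion":{"type":"array"},"gripper":{"type":"number"},"grip_force":{"type":"number"}},"required":["motion"]}

```bash
mkdir -p pics; cat > h.py <<'E'
import numpy as np, cv2
from station import ctrl
def snap(n):
    s=ctrl.snapshot(n); s['R']=cv2.Rodrigues(np.array(s['rvec'],float))[0]; s['t']=np.array(s['tvec'],float).ravel(); return s
def cloud(s):
    d=s['range_z']; h,w=d.shape; K=np.array(s['camera_matrix'],float)
    u,v=np.meshgrid(np.arange(w),np.arange(h))
    p=cv2.undistortPoints(np.stack([u,v],-1).reshape(-1,1,2).astype(float),K,np.array(s['distortion'],float)).reshape(h,w,2)
    c=np.dstack([p[...,0]*d,p[...,1]*d,d])
    W=(c-s['t'])@s['R']; W[d<=0]=np.nan; return W
def proj(s,P):
    return cv2.projectPoints(np.array(P,float).reshape(-1,3),np.array(s['rvec'],float),s['t'],np.array(s['camera_matrix'],float),np.array(s['distortion'],float))[0].reshape(-1,2)
E
python3 - <<'E'
from h import *
st=ctrl.state(); print({k:np.round(v,3) for k,v in st.items()}, ctrl.pinch_z)
a=[]
for n in("top","side"):
    s=snap(n); cv2.imwrite(f'pics/{n}0.png',s['color']); np.savez(f'{n}0.npz',**s); print(n,-s['R'].T@s['t'],s['R'][2])
E
```

```text
{'time_s': np.float64(0.0), 'q': array([-1.414,  0.334,  0.04 ,  1.466, -0.013,  1.343, -0.059]), 'joint_velocities': array([ 0.001, -0.001, -0.001,  0.001, -0.   , -0.001,  0.001]), 'joint_torque': array([-1.0000e-03, -6.5637e+01,  1.3350e+00, -4.0380e+01, -6.0000e-02,
        4.5000e-02,  0.0000e+00]), 'tcp_pos': array([0.164, 0.628, 0.222]), 'eef_rot': array([-0.   ,  0.128,  0.992, -0.001]), 'ft_force': array([-0.123, -0.11 ,  0.467]), 'torque': array([-0.064, -0.021,  0.016]), 'grip_force': np.float64(0.0), 'width': np.float64(0.087)} 0.0187
top [-0.25079172 -0.27855765  1.56298093] [ 0.54790726  0.25483765 -0.79677815]
side [0.25361055 1.05843329 0.99451028] [ 0.28841917 -0.76019644 -0.58216471]
```

View pics/top0.png

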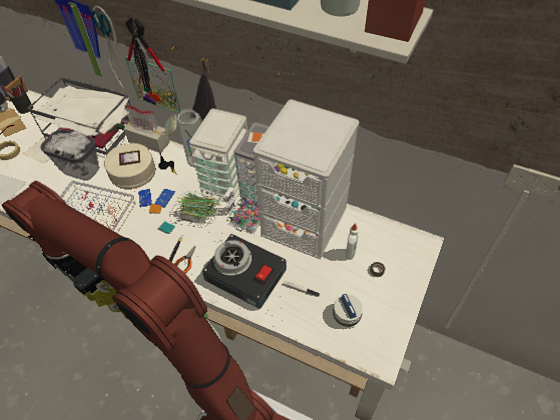

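View pics/side0.png

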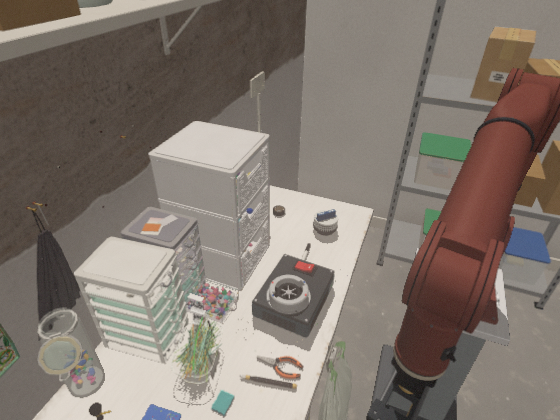

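The top view shows the collar at about (233,256), the rocker at (263,273), the filter at (348,308) with its bar along the image diagonal, and the bottle at (352,240). The side view shows the collar at (289,293), the rocker at (305,267) and the filter at (326,221).

```bash
cat > m.py <<'E'
from h import *
def yaw(P):
    r=cv2.minAreaRect((P[:,:2]*1000).astype(np.float32)); return r
out=[]
for n in("top","side"):
    s=dict(np.load(f'{n}0.npz')); W=cloud(s); c=s['color'].astype(int); b,g,r=c[...,0],c[...,1],c[...,2]
    px={'top':[(233,256),(348,308),(263,273),(352,240),(376,268),(303,290),(185,258)],'side':[(289,293),(326,221),(305,267),(280,211),(307,250),(280,367)]}[n]
    for u,v in px: print(n,(u,v),np.round(np.nanmedian(W[v-2:v+3,u-2:u+3].reshape(-1,3),0),3))
    cu,cv_=px[1]; m=np.zeros(r.shape,bool); m[cv_-28:cv_+28,cu-28:cu+28]=1
    bar=m&(W[...,2]>.07)&(W[...,2]<.12); P=W[bar]; print('filt top z pct',np.percentile(P[:,2],[5,50,95,99]))
    T=W[m&(W[...,2]>.083)&(W[...,2]<.1)]; print('bar',len(T),yaw(T),T.mean(0).round(4))
    F=W[m&(W[...,2]>.05)&(W[...,2]<.07)]; print('cap circ',cv2.minEnclosingCircle((F[:,:2]*1000).astype(np.float32)))
    cu,cv_=px[0]; m=np.zeros(r.shape,bool); m[cv_-30:cv_+30,cu-30:cu+30]=1
    q=m&(W[...,2]>.102)&(W[...,2]<.116); T=W[q]; e=cv2.fitEllipse(cv2.convexHull((T[:,:2]*1000).astype(np.float32))); print('collar',len(T),e,cv2.minEnclosingCircle((T[:,:2]*1000).astype(np.float32)),np.median(T[:,2]))
    bl=q&(b>r+40); rd=q&(r>b+60); print('blue',W[bl].round(3)[::3],'red',W[rd].round(3)[::3])
    cu,cv_=px[2]; m[:]=0; m[cv_-14:cv_+14,cu-14:cu+14]=1
    q=m&(r>g+70)&(r>100)&(W[...,2]>.06); T=W[q]; print('rocker',len(T),yaw(T),T.mean(0).round(4))
    cu,cv_=px[0]; m[:]=0; m[cv_-60:cv_+60,cu-70:cu+70]=1
    q=m&(W[...,2]>.068)&(W[...,2]<.08); T=W[q]; print('housing',len(T),yaw(T),np.median(T[:,2]))
E
python3 m.py
python3 - <<'E'
import cv2
a=cv2.imread('pics/top0.png')[215:335,185:385]; b=cv2.imread('pics/side0.png')[195:345,235:355]
a=cv2.resize(a,None,fx=2.4,fy=2.4,interpolation=cv2.INTER_CUBIC);b=cv2.resize(b,None,fx=2.6,fy=2.6,interpolation=cv2.INTER_CUBIC)
import numpy as np
o=np.zeros((max(a.shape[0],b.shape[0]),a.shape[1]+b.shape[1],3),'uint8');o[:a.shape[0],:a.shape[1]]=a;o[:b.shape[0],a.shape[1]:]=b
cv2.imwrite('pics/crop1.png',o);print(o.shape)
E
```

```text
top (233, 256) [0.508 0.309 0.093]
top (348, 308) [ 0.498 -0.132  0.078]
top (263, 273) [0.493 0.182 0.085]
top (352, 240) [ 0.727 -0.055  0.128]
top (376, 268) [ 0.732 -0.159  0.002]
top (303, 290) [0.529 0.045 0.012]
top (185, 258) [0.467 0.499 0.008]
filt top z pct [0.07073303 0.08655061 0.09381802 0.09724768]
bar 110 ((506.7291259765625, -131.14483642578125), (76.20295715332031, 18.652751922607422), 46.434173583984375) [ 0.5064 -0.1312  0.0892]
cap circ ((508.9580383300781, -129.08297729492188), 50.00288009643555)
collar 389 ((503.11602783203125, 308.88543701171875), (117.46858215332031, 125.7572021484375), 124.91815185546875) ((502.7705078125, 307.1241149902344), 63.489166259765625) 0.10795116729498089
blue [[0.465 0.266 0.115]] red [[0.559 0.31  0.11 ]
 [0.451 0.318 0.107]]
rocker 131 ((496.1059265136719, 182.25015258789062), (38.4516487121582, 59.53397750854492), 86.26289367675781) [0.4971 0.1814 0.0868]
housing 2267 ((601.3150024414062, 367.30682373046875), (561.4799194335938, 350.47271728515625), 64.88687133789062) 0.07497160505059965
side (289, 293) [0.501 0.312 0.094]
side
[... 298 characters left out ...]
3373107910156, 20.59648895263672), 45.67467498779297) [ 0.5091 -0.1243  0.0886]
cap circ ((508.7245178222656, -126.69668579101562), 50.46706008911133)
collar 521 ((504.6478271484375, 313.78948974609375), (118.2602310180664, 119.65129852294922), 52.814697265625) ((504.87384033203125, 313.79510498046875), 60.65114974975586) 0.10909983153504922
blue [[0.469 0.272 0.111]] red [[0.562 0.305 0.107]
 [0.45  0.319 0.111]]
rocker 114 ((496.1618957519531, 182.12841796875), (34.190311431884766, 56.039241790771484), 87.67509460449219) [0.4982 0.1837 0.088 ]
housing 2229 ((582.8237915039062, 312.73016357421875), (442.1050109863281, 352.50726318359375), 77.69364929199219) 0.07590379469279102
(390, 792, 3)
```

View pics/crop1.png

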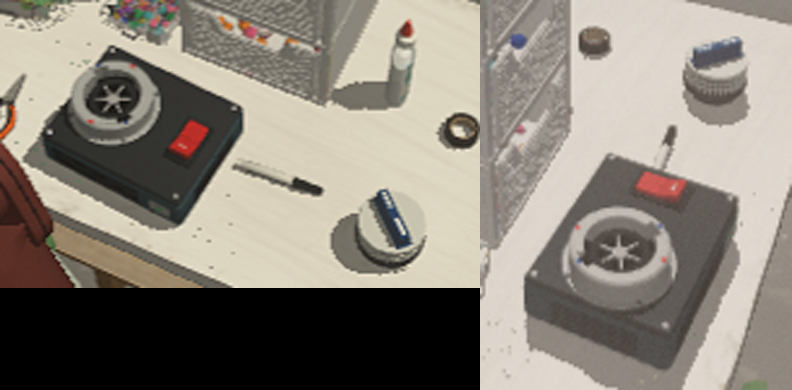

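The crop shows the blue marks on the collar along the near-right/far-left diagonal, the red marks along x, and the rocker's near half sloping up. The filter stands clear.
- **Collar:** about (0.504, 0.312, 0.109), extractor yaw about -4°.
- **Filter:** about (0.508, -0.128), bar at about +46°, top at 0.089.

Next I move above the collar for a wrist view.

carry_out:
  motion:
    - [-0.84, -0.56, -0.22, 0, 0, 0]
    - [-0.84, -0.56, -0.22, 0, 0, 0]
    - [-0.84, -0.56, -0.22, 0, 0, 0]
    - [-0.84, -0.56, -0.22, 0, 0, 0]
    - [-0.84, -0.56, -0.22, 0, 0, 0]
    - [-0.84, -0.56, -0.22, 0, 0, 0]
    - [-0.84, -0.56, -0.22, 0, 0, 0]
    - [-0.84, -0.56, -0.22, 0, 0, 0]
    - [-0.84, -0.56, -0.22, 0, 0, 0]
    - [-0.84, -0.56, -0.22, 0, 0, 0]
    - [-0.84, -0.56, -0.22, 0, 0, 0]
    - [-0.84, -0.56, -0.22, 0, 0, 0]
    - [-0.84, -0.56, -0.22, 0, 0, 0]
    - [-0.84, -0.56, -0.22, 0, 0, 0]
    - [-0.84, -0.56, -0.22, 0, 0, 0]
    - [-0.84, -0.56, -0.22, 0, 0, 0]
    - [-0.84, -0.56, -0.22, 0, 0, 0]
    - [-0.84, -0.56, -0.22, 0, 0, 0]
    - [0, 0, 0, 0, 0, 0]
    - [0, 0, 0, 0, 0, 0]
  gripper: 1

```text
time_s: 1.77
tcp_pos: [0.4673, 0.2881, 0.3216]
eef_rot: [0.0, 0.129, 0.992, -0.0]
ft_force: [-1.1, 0.9, -0.5]
width: 0.0871
grip_force: 0.0
```

```bash
python3 - <<'E'
from h import *
st=ctrl.state(); print(st['time_s'],st['tcp_pos'],st['eef_rot'],np.round(st['q'],2))
s=snap('wrist'); np.savez('w1.npz',**s); cv2.imwrite('pics/w1.png',s['color']); print('cam',-s['R'].T@s['t'],s['R'][2], s['camera_matrix'])
print('collar px',proj(s,[[.504,.312,.109],[.472,.184,.09]]))
t=dict(np.load('top0.npz'));W=cloud(t);P=W[130:180,265:355].reshape(-1,3);P=P[(P[:,2]>.2)&(P[:,2]<.45)];print('tower front x,y',np.nanpercentile(P[:,0],[1,5,50]),np.nanpercentile(P[:,1],[2,98]))
E
```

```text
1.7667 [0.46728073 0.28806922 0.32160197] [ 9.65359778e-05  1.29121114e-01  9.91628825e-01 -3.82273059e-05] [-0.95  0.09  0.34  1.57 -0.03  1.49  0.71]
cam [0.40003948 0.30631408 0.48426742] [ 0.24728985 -0.06559699 -0.96671855] [[328.09599741   0.         281.15358765]
 [  0.         328.09599741 209.98234658]
 [  0.           0.           1.        ]]
collar px [[308.33421295 209.73942643]
 [200.67390334 207.33454018]]
tower front x,y [0.67294562 0.674867   0.77184117] [0.04173292 0.27100705]
```

View pics/w1.png

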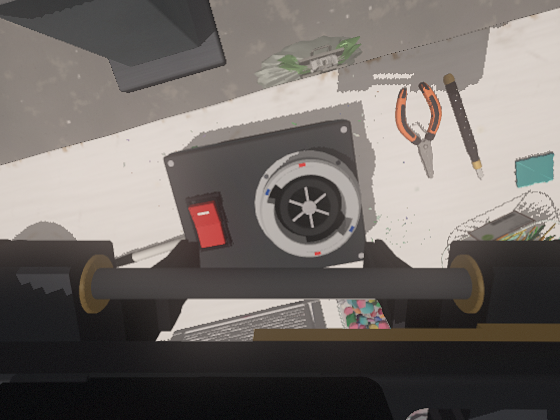

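The wrist view shows the collar centred at about (309,208), red marks at (302,165) and (317,254), blue marks at (268,191) and (351,229), and the rocker at (208,222).

```bash
cat >> h.py <<'E'
def ray(s,uv,z):
    p=cv2.undistortPoints(np.array(uv,float).reshape(-1,1,2),np.array(s['camera_matrix'],float),np.array(s['distortion'],float)).reshape(-1,2)
    d=np.c_[p,np.ones(len(p))]@s['R']; o=-s['R'].T@s['t']
    return o+d*((z-o[2])/d[:,2])[:,None]
def marks(s,box):
    c=s['color'].astype(int);b,g,r=c[...,0],c[...,1],c[...,2];x0,y0,x1,y1=box
    res=[]
    for m in ((r-b>70)&(r-g>70),(b-r>50)):
        k=np.zeros(r.shape,np.uint8);k[y0:y1,x0:x1]=m[y0:y1,x0:x1]
        n,l,st,ce=cv2.connectedComponentsWithStats(k); res.append([(ce[i],st[i,4]) for i in range(1,n) if st[i,4]>5])
    return res
E
python3 - <<'E'
from h import *
s=dict(np.load('w1.npz'));W=cloud(s)
R,B=marks(s,(250,145,370,265))
for nm,L in(('red',R),('blue',B)):
    if not L: continue
    P=ray(s,[c for c,_ in L],.109); print(nm,[a for _,a in L],P.round(4).tolist())
    if len(P)>=2:
        d=P[1]-P[0];print(' mid',P[:2].mean(0),'dist',np.hypot(*d[:2]),'yaw',np.degrees(np.arctan2(d[1],d[0])))
print('z rim depth',np.nanmedian(W[160:163,285:290,2]), W[165,302],W[254,317])
m=(W[...,2]>.1)&(W[...,2]<.117); m[:145]=0;m[265:]=0;m[:,:250]=0;m[:,370:]=0
P=W[m]; h=cv2.convexHull((P[:,:2]*1000).astype(np.float32)); print('rim ell',cv2.fitEllipse(h))
c=s['color'].astype(int); k=((c[...,2]-c[...,1]>70)).astype(np.uint8); k[:,250:]=0;k[:180]=0;k[260:]=0
P=W[k>0];P=P[np.isfinite(P[:,0])];print('rocker',cv2.minAreaRect((P[:,:2]*1000).astype(np.float32)),P[:,2].min(),P[:,2].max())
q=cv2.minAreaRect(np.argwhere(k)[:,::-1].astype(np.float32)); print(q)
m=(abs(W[...,2]-.075)<.005); m[:,:150]=0;m[:,390:]=0;m[:100]=0;m[240:]=0
P=W[m];a=cv2.minAreaRect((P[:,:2]*1000).astype(np.float32));print('housing',a)
E
```

```text
red [np.int32(21), np.int32(17)] [[0.4501, 0.3173, 0.109], [0.56, 0.3097, 0.109]]
 mid [0.50508813 0.31350138 0.109     ] dist 0.11017381815932593 yaw -3.9117130774317896
blue [np.int32(13), np.int32(13)] [[0.4705, 0.2708, 0.109], [0.5399, 0.3562, 0.109]]
 mid [0.50517153 0.31350634 0.109     ] dist 0.10999362578391984 yaw 50.864208971495124
z rim depth 0.07863454961265039 [0.4505941  0.31743663 0.11056787] [0.56082369 0.3089979  0.1100856 ]
rim ell ((504.36669921875, 313.9154357910156), (119.55914306640625, 119.92020416259766), 89.1546859741211)
rocker ((497.8076477050781, 181.74082946777344), (36.6583137512207, 60.10546112060547), 87.01428985595703) 0.07770324490186147 0.09568868395632059
((207.3000030517578, 224.90003967285156), (45.53679656982422, 25.930675506591797), 71.56504821777344)
housing ((485.4246520996094, 265.4329833984375), (236.0733184814453, 155.36843872070312), 85.7410659790039)
```

Collar at (0.5051, 0.3135), extractor yaw -4.0°, slot direction 51°; the mark distances of 110 mm agree with the text. Now over the filter, turning to the bar's direction.

carry_out:
  motion:
    - [-0.34, -0.92, 0, 0, 0, 0]
    - [-0.34, -0.92, 0, 0, 0, 0]
    - [-0.34, -0.92, 0, 0, 0, 0]
    - [-0.34, -0.92, 0, 0, 0, 0]
    - [-0.34, -0.92, 0, 0, 0, 0]
    - [-0.34, -0.92, 0, 0, 0, 0]
    - [-0.34, -0.92, 0, 0, 0, 0]
    - [-0.34, -0.92, 0, 0, 0, 0]
    - [-0.34, -0.92, 0, 0, 0, 0]
    - [-0.34, -0.92, 0, 0, 0, 0]
    - [-0.34, -0.92, 0, 0, 0, 0]
    - [-0.34, -0.92, 0, 0, 0, 0]
    - [-0.34, -0.92, 0, 0, 0, 0]
    - [-0.34, -0.92, 0, 0, 0, 0]
    - [-0.34, -0.92, 0, 0, 0, 0]
    - [-0.34, -0.92, 0, 0, 0, 0]
    - [-0.34, -0.92, 0, 0, 0, 0]

```text
time_s: 3.23
tcp_pos: [0.5073, -0.1249, 0.3212]
eef_rot: [-0.0, 0.126, 0.992, 0.0]
ft_force: [0.5, 0.1, -0.5]
width: 0.087
grip_force: 0.0
```

carry_out:
  motion:
    - [0, 0, 0, 0, 0, 0.99]
    - [0, 0, 0, 0, 0, 0.99]
    - [0, 0, 0, 0, 0, 0.99]
    - [0, 0, 0, 0, 0, 0.99]
    - [0, 0, 0, 0, 0, 0.99]
    - [0, 0, 0, 0, 0, 0.99]
    - [0, 0, 0, 0, 0, 0.99]
    - [0, 0, 0, 0, 0, 0.99]
    - [0, 0, 0, 0, 0, 0.99]
    - [0, 0, 0, 0, 0, 0.99]
    - [0, 0, 0, 0, 0, 0.99]
    - [0, 0, 0, 0, 0, 0.99]
    - [0, 0, 0, 0, 0, 0.99]
    - [0, 0, 0, 0, 0, 0.99]
    - [0, 0, 0, 0, 0, 0.99]
    - [0, 0, 0, 0, 0, 0.99]
    - [0, 0, 0, 0, 0, 0.99]
    - [0, 0, 0, 0, 0, 0.99]
    - [0, 0, 0, 0, 0, 0.99]
    - [0, 0, 0, 0, 0, 0.99]

```text
time_s: 4.9
tcp_pos: [0.5073, -0.1237, 0.3211]
eef_rot: [-0.0, 0.919, 0.394, -0.0]
ft_force: [-0.7, 0.4, 0.4]
width: 0.0869
grip_force: 0.0
```

carry_out:
  motion:
    - [0, 0, 0, 0, 0, 0]
    - [0, 0, 0, 0, 0, 0]

```text
time_s: 5.07
tcp_pos: [0.5073, -0.1242, 0.3213]
eef_rot: [-0.0, 0.918, 0.397, -0.0]
ft_force: [0.1, -0.5, 0.1]
width: 0.0868
grip_force: 0.0
```

```bash
cat >> h.py <<'E'
def tool():
    from scipy.spatial.transform import Rotation as Ro
    st=ctrl.state();q=st['eef_rot'];R=Ro.from_quat([q[1],q[2],q[3],q[0]]).as_matrix();return st,np.array(st['tcp_pos']),R
def togo(target,yawx=None):
    st,p,R=tool();y=np.degrees(np.arctan2(R[1,0],R[0,0]))
    print('t',round(st['time_s'],2),'tcp',p.round(4),'yawx',round(y,2),'zdown',R[:,2].round(4),'F',np.round(st['ft_force'],1),'q7',round(st['q'][6],2))
    print('units xyz',((R.T@(np.array(target)-p))/.025).round(2), 'rz units',None if yawx is None else round((y-yawx)/6,2))
E
python3 - <<'E'
from h import *
togo([.508,-.128,.067],46)
s=snap('wrist'); np.savez('w2.npz',**s); cv2.imwrite('pics/w2.png',s['color']); W=cloud(s)
print(proj(s,[[.508,-.128,.089]]))
m=(W[...,2]>.083)&(W[...,2]<.097)&(np.hypot(W[...,0]-.508,W[...,1]+.128)<.06); P=W[m];print(len(P),cv2.minAreaRect((P[:,:2]*1000).astype(np.float32)),np.median(P[:,2]))
m2=(W[...,2]>.05)&(W[...,2]<.075)&(np.hypot(W[...,0]-.508,W[...,1]+.128)<.07);P=W[m2];print('cap',cv2.minEnclosingCircle((P[:,:2]*1000).astype(np.float32)),np.median(P[:,2]))
c=s['color'].astype(int);k=((c[...,0]-c[...,2]>30)&(np.hypot(W[...,0]-.508,W[...,1]+.128)<.06)&(W[...,2]>.08)); uv=np.argwhere(k)[:,::-1]; P=ray(s,uv,.089); r=cv2.minAreaRect((P[:,:2]*1000).astype(np.float32));print('blue',len(P),r)
E
```

```text
t 5.07 tcp [ 0.5073 -0.1242  0.3213] yawx 46.84 zdown [-5.e-04  2.e-04 -1.e+00] F [ 0.1 -0.5  0.1] q7 -0.58
units xyz [-0.09  0.13 10.17] rz units 0.14
[[283.92872909 184.68050856]]
825 ((510.9324951171875, -126.55968475341797), (78.61100769042969, 15.899195671081543), 45.53112030029297) 0.08920764439324129
cap ((510.3194274902344, -126.93688201904297), 47.88457107543945) 0.06438931604820956
blue 365 ((511.0221252441406, -128.39146423339844), (75.19160461425781, 12.087238311767578), 46.79489517211914)
```

View pics/w2.png

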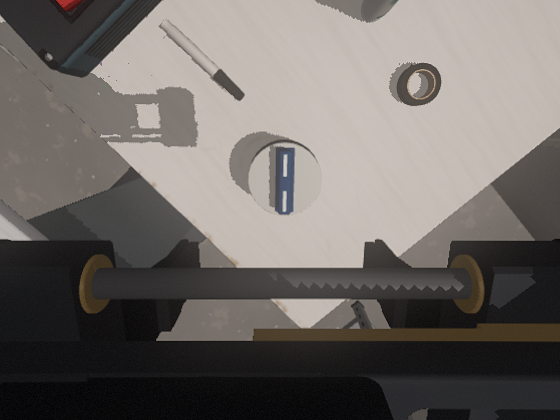

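The wrist view shows the bar centred at about (285,181), upright in the image, so it lies along tool x. The cap is at (285,178), with the marker and tape well away. Bar measured at (0.5107, -0.1275), top 0.089, yaw about 46°. Descend and grip.

carry_out:
  motion:
    - [0, 0.18, 0.8, 0, 0, 0.15]
    - [0, 0, 0.95, 0, 0, 0]
    - [0, 0, 0.95, 0, 0, 0]
    - [0, 0, 0.95, 0, 0, 0]
    - [0, 0, 0.95, 0, 0, 0]
    - [0, 0, 0.95, 0, 0, 0]
    - [0, 0, 0.95, 0, 0, 0]
    - [0, 0, 0.95, 0, 0, 0]
    - [0, 0, 0.95, 0, 0, 0]
    - [0, 0, 0.8, 0, 0, 0]
    - [0, 0, 0.5, 0, 0, 0]
    - [0, 0, 0.4, 0, 0, 0]
    - [0, 0, 0, 0, 0, 0]
    - [0, 0, 0, 0, 0, 0]

```text
time_s: 6.28
tcp_pos: [0.5107, -0.1286, 0.0694]
eef_rot: [0.0, 0.922, 0.388, -0.0]
ft_force: [-0.1, -0.9, 0.1]
width: 0.0869
grip_force: 0.0
```

carry_out:
  motion:
    - [0, 0, 0, 0, 0, 0]
    - [0, 0, 0, 0, 0, 0]
    - [0, 0, 0, 0, 0, 0]
    - [0, 0, 0, 0, 0, 0]
    - [0, 0, 0, 0, 0, 0]
    - [0, 0, 0, 0, 0, 0]
    - [0, 0, 0, 0, 0, 0]
    - [0, 0, 0, 0, 0, 0]
    - [0, 0, 0, 0, 0, 0]
    - [0, 0, 0, 0, 0, 0]
  gripper: 0
  grip_force: 50

```text
time_s: 7.12
tcp_pos: [0.5105, -0.1286, 0.0691]
eef_rot: [0.0, 0.922, 0.388, -0.0]
ft_force: [-0.3, -0.4, 0.8]
width: 0.0284
grip_force: 0.0
```

carry_out:
  motion:
    - [0, 0, 0, 0, 0, 0]
    - [0, 0, 0, 0, 0, 0]
    - [0, 0, 0, 0, 0, 0]
    - [0, 0, 0, 0, 0, 0]
    - [0, 0, 0, 0, 0, 0]
    - [0, 0, 0, 0, 0, 0]

```text
time_s: 7.62
tcp_pos: [0.5103, -0.1285, 0.0689]
eef_rot: [-0.0, 0.922, 0.388, -0.0]
ft_force: [-0.7, 0.1, -3.1]
width: 0.0156
grip_force: 49.9
```

carry_out:
  motion:
    - [0, 0, -0.2, 0, 0, 0]
    - [0, 0, -0.4, 0, 0, 0]
    - [0, 0, -0.6, 0, 0, 0]
    - [0, 0, -0.8, 0, 0, 0]
    - [0, 0, -0.8, 0, 0, 0]
    - [0, 0, -0.8, 0, 0, 0]
    - [0, 0, -0.8, 0, 0, 0]
    - [0, 0, -0.8, 0, 0, 0]
    - [0, 0, -0.6, 0, 0, 0]
    - [0, 0, -0.2, 0, 0, 0]
    - [0, 0, 0, 0, 0, 0]
    - [0, 0, 0, 0, 0, 0]

```text
time_s: 8.62
tcp_pos: [0.5103, -0.1285, 0.2188]
eef_rot: [-0.0, 0.922, 0.388, 0.0]
ft_force: [0.2, 0.2, -3.2]
width: 0.0155
grip_force: 49.9
```

```bash
python3 - <<'E'
from h import *
togo([.5051,.3135,.23],51)
E
```

```text
t 8.62 tcp [ 0.5103 -0.1285  0.2188] yawx 45.64 zdown [-0.e+00  2.e-04 -1.e+00] F [ 0.2  0.2 -3.2] q7 -0.54
units xyz [ 12.5  -12.51  -0.44] rz units -0.89
```

carry_out:
  motion:
    - [0.3, -0.3, 0, 0, 0, 0]
    - [0.6, -0.6, 0, 0, 0, 0]
    - [0.8, -0.8, 0, 0, 0, 0]
    - [0.8, -0.8, 0, 0, 0, 0]
    - [0.8, -0.8, 0, 0, 0, 0]
    - [0.8, -0.8, 0, 0, 0, 0]
    - [0.8, -0.8, 0, 0, 0, 0]
    - [0.8, -0.8, 0, 0, 0, 0]
    - [0.8, -0.8, 0, 0, 0, 0]
    - [0.8, -0.8, 0, 0, 0, 0]
    - [0.8, -0.8, 0, 0, 0, 0]
    - [0.8, -0.8, 0, 0, 0, 0]
    - [0.8, -0.8, 0, 0, 0, 0]
    - [0.8, -0.8, 0, 0, 0, 0]
    - [0.8, -0.8, 0, 0, 0, 0]
    - [0.8, -0.8, 0, 0, 0, 0]
    - [0.8, -0.8, 0, 0, 0, 0]
    - [0.4, -0.4, 0, 0, 0, 0]

```text
time_s: 10.12
tcp_pos: [0.5034, 0.3453, 0.2169]
eef_rot: [-0.0, 0.921, 0.39, -0.001]
ft_force: [-0.5, 0.3, -3.0]
width: 0.0157
grip_force: 49.9
```

carry_out:
  motion:
    - [0, 0, 0, 0, 0, -0.45]
    - [0, 0, 0, 0, 0, -0.44]
    - [0, 0, 0, 0, 0, 0]
    - [0, 0, 0, 0, 0, 0]
    - [0, 0, 0, 0, 0, 0]

```text
time_s: 10.53
tcp_pos: [0.5053, 0.3409, 0.2185]
eef_rot: [0.0, 0.903, 0.429, -0.0]
ft_force: [-0.6, -0.2, -2.2]
width: 0.0161
grip_force: 49.9
```

```bash
cat > c.py <<'E'
from h import *
import sys
togo([.5051,.3135,.230],51)
st,p,R=tool()
for n in('wrist','top','side'):
    s=snap(n); cv2.imwrite(f'pics/{n}_{sys.argv[1]}.png',s['color']); np.savez(f'{n}_{sys.argv[1]}.npz',**s); W=cloud(s)
    rr=np.hypot(W[...,0]-p[0],W[...,1]-p[1]); cz=W[...,2]-(p[2]-.069)
    m=(rr<.058)&(cz>.023)&(cz<.068); P=W[m]
    if len(P)>30: print(n,'cage',len(P),cv2.minEnclosingCircle((P[:,:2]*1000).astype(np.float32)), np.percentile(cz[m],[2,50,98]))
    k=(s['color'][...,0].astype(int)-s['color'][...,2]>30)&(rr<.06)&(cz>.055); P=W[k]
    if len(P)>15: print(n,'bar',len(P),cv2.minAreaRect((P[:,:2]*1000).astype(np.float32)),P[:,2].max())
    print(n,'tcp px',proj(s,[p]))
E
python3 c.py a
```

```text
t 10.53 tcp [0.5053 0.3409 0.2185] yawx 50.85 zdown [-6.e-04 -7.e-04 -1.e+00] F [-0.6 -0.2 -2.2] q7 -1.26
units xyz [-0.86  0.69 -0.46] rz units -0.03
wrist cage 9291 ((506.1215515136719, 342.6607666015625), 49.15743637084961) [0.02749359 0.06469534 0.06754227]
wrist bar 1591 ((505.6590270996094, 341.9376220703125), (82.77293395996094, 22.451276779174805), 50.90899658203125) 0.30459041600248515
wrist tcp px [[281.64338045 258.82509509]]
top cage 200 ((509.8260498046875, 317.7128601074219), 42.7327766418457) [0.025754   0.05964052 0.06727914]
top tcp px [[220.44244944 232.49238046]]
side cage 627 ((505.4088439941406, 342.8808898925781), 49.532711029052734) [0.02548857 0.05822678 0.06761561]
side tcp px [[285.92945727 269.00743197]]
```

carry_out:
  motion:
    - [-0.3, 0.25, 0, 0, 0, 0]
    - [-0.4, 0.3, 0, 0, 0, 0]
    - [-0.21, 0.16, 0.2, 0, 0, 0]
    - [0, 0, 0.5, 0, 0, 0]
    - [0, 0, 0.5, 0, 0, 0]
    - [0, 0, 0.2, 0, 0, 0]
    - [0, 0, 0, 0, 0, 0]
    - [0, 0, 0, 0, 0, 0]
    - [0, 0, 0, 0, 0, 0]

```text
time_s: 11.43
tcp_pos: [0.5048, 0.3132, 0.1842]
eef_rot: [0.0, 0.903, 0.431, 0.0]
ft_force: [0.3, -0.9, -3.6]
width: 0.0157
grip_force: 49.9
```

```bash
python3 c.py b; python3 - <<'E'
import cv2
a=cv2.imread('pics/side_b.png')[225:335,230:350];cv2.imwrite('pics/side_bc.png',cv2.resize(a,None,fx=5,fy=5,interpolation=cv2.INTER_CUBIC))
E
```

```text
t 11.43 tcp [0.5048 0.3132 0.1842] yawx 51.01 zdown [ 3.e-04  0.e+00 -1.e+00] F [ 0.3 -0.9 -3.6] q7 -1.22
units xyz [ 0.02  0.   -1.83] rz units 0.0
wrist cage 9283 ((505.978759765625, 315.3861083984375), 48.847923278808594) [0.02745045 0.06475912 0.06756636]
wrist bar 1638 ((505.17633056640625, 313.9178771972656), (82.58007049560547, 22.425748825073242), 52.00654983520508) 0.2702571383985194
wrist tcp px [[281.69278482 258.82065113]]
top cage 224 ((503.3677062988281, 292.4956359863281), 43.040138244628906) [0.02387058 0.06029699 0.06751926]
top bar 24 ((493.6417236328125, 281.54998779296875), (42.81223678588867, 12.927872657775879), 2.2864603996276855) 0.36009101346142675
top tcp px [[228.66737687 241.26630256]]
side cage 593 ((504.63958740234375, 314.67889404296875), 50.013587951660156) [0.02544876 0.05929521 0.06754647]
side tcp px [[289.15779944 271.03378807]]
```

View pics/side_bc.png

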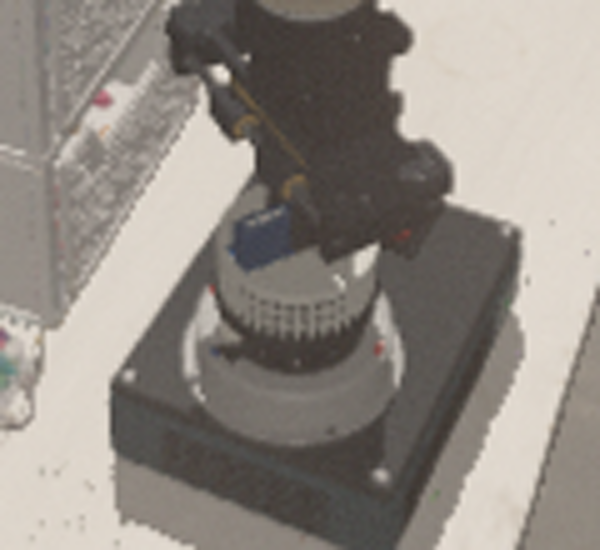

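The side crop shows the canister held upright and concentric over the collar, the visible blue mark at crop (215,352), with the lug beside it. Lower it into the slots down to the seal.

carry_out:
  motion:
    - [-0.04, 0.02, 0.15, 0, 0, 0]
    - [0, 0, 0.15, 0, 0, 0]
    - [0, 0, 0.15, 0, 0, 0]
    - [0, 0, 0.15, 0, 0, 0]
    - [0, 0, 0.1, 0, 0, 0]
    - [0, 0, 0, 0, 0, 0]
    - [0, 0, 0, 0, 0, 0]

```text
time_s: 12.17
tcp_pos: [0.5044, 0.3116, 0.1663]
eef_rot: [0.0, 0.903, 0.43, -0.0]
ft_force: [0.1, -0.4, -2.7]
width: 0.0158
grip_force: 49.9
```

carry_out:
  motion:
    - [0, 0, 0.1, 0, 0, 0]
    - [0, 0, 0.1, 0, 0, 0]
    - [0, 0, 0.1, 0, 0, 0]
    - [0, 0, 0.1, 0, 0, 0]
    - [0, 0, 0, 0, 0, 0]
    - [0, 0, 0, 0, 0, 0]

```text
time_s: 12.67
tcp_pos: [0.5047, 0.312, 0.1569]
eef_rot: [-0.0, 0.903, 0.43, 0.0]
ft_force: [-0.9, 1.2, 4.3]
width: 0.0152
grip_force: 50.0
```

carry_out:
  motion:
    - [0, 0, 0.05, 0, 0, 0]
    - [0, 0, 0.04, 0, 0, 0]
    - [0, 0, 0, 0, 0, 0]
    - [0, 0, 0, 0, 0, 0]

```text
time_s: 13.0
tcp_pos: [0.5047, 0.3121, 0.1552]
eef_rot: [-0.0, 0.903, 0.43, 0.001]
ft_force: [-2.7, 0.7, 9.9]
width: 0.0154
grip_force: 50.0
```

Fully down: the force rises at foot depth 22.5 mm. Now twist clockwise (+ about tool z).

carry_out:
  motion:
    - [0, -0.004, 0, 0, 0, 0.4]
    - [0, -0.004, 0, 0, 0, 0.6]
    - [0, -0.004, 0, 0, 0, 0.6]
    - [0, -0.004, 0, 0, 0, 0.6]
    - [0, -0.004, 0, 0, 0, 0.6]
    - [0, -0.004, 0, 0, 0, 0.6]

```text
time_s: 13.5
tcp_pos: [0.5053, 0.3122, 0.1552]
eef_rot: [-0.0, 0.965, 0.262, 0.001]
ft_force: [1.5, 0.6, 6.3]
width: 0.0156
grip_force: 50.0
```

```bash
python3 - <<'E'
from h import *
togo([.5046,.312,.1552],-4); print(ctrl.state()['torque'])
E
```

```text
t 13.5 tcp [0.5053 0.3122 0.1552] yawx 30.4 zdown [ 2.6e-03  8.0e-04 -1.0e+00] F [1.5 0.6 6.3] q7 -1.55
units xyz [-0.03 -0.01 -0.  ] rz units 5.73
[-0.42068717 -0.41918362  0.14814121]
```

carry_out:
  motion:
    - [0, -0.004, 0.01, 0, 0, 0.6]
    - [0, -0.004, 0, 0, 0, 0.6]
    - [0, -0.004, 0, 0, 0, 0.6]
    - [0, -0.004, 0, 0, 0, 0.6]
    - [0, -0.004, 0, 0, 0, 0.6]
    - [0, -0.004, 0, 0, 0, 0.6]
    - [0, -0.004, 0, 0, 0, 0.6]
    - [0, -0.004, 0, 0, 0, 0.6]
    - [0, -0.004, 0, 0, 0, 0.6]
    - [0, 0, 0, 0, 0, 0]
    - [0, 0, 0, 0, 0, 0]

```text
time_s: 14.42
tcp_pos: [0.5053, 0.3126, 0.1552]
eef_rot: [-0.0, 1.0, -0.017, 0.001]
ft_force: [0.6, -1.1, 9.6]
width: 0.0156
grip_force: 50.0
```

```bash
python3 - <<'E'
from h import *
togo([.5046,.312,.1552],-4); print(ctrl.state()['torque'])
E
```

```text
t 14.42 tcp [0.5053 0.3126 0.1552] yawx -1.89 zdown [ 2.7e-03  4.0e-04 -1.0e+00] F [ 0.6 -1.1  9.6] q7 -2.09
units xyz [-0.03  0.02 -0.  ] rz units 0.35
[-0.72469679 -0.18831114 -0.08445323]
```

carry_out:
  motion:
    - [0, 0, 0, 0, 0, 0.3]
    - [0, 0, 0, 0, 0, 0.3]
    - [0, 0, 0, 0, 0, 0.3]
    - [0, 0, 0, 0, 0, 0.3]
    - [0, 0, 0, 0, 0, 0]
    - [0, 0, 0, 0, 0, 0]

```text
time_s: 14.92
tcp_pos: [0.5054, 0.3128, 0.1552]
eef_rot: [-0.0, 0.997, -0.078, 0.002]
ft_force: [2.7, -1.1, 9.0]
width: 0.0158
grip_force: 50.3
```

```bash
python3 - <<'E'
from h import *
togo([.5046,.312,.1552],-4); print(ctrl.state()['torque'])
E
```

```text
t 14.92 tcp [0.5054 0.3128 0.1552] yawx -9.0 zdown [ 3.1e-03  4.0e-04 -1.0e+00] F [ 2.7 -1.1  9. ] q7 -2.21
units xyz [-0.03  0.04  0.  ] rz units -0.83
[-0.61833232 -0.25464966  0.76493722]
```

The stop is reached (moment 0.76 N m, yaw -9°). Back off a little, let it rise with the spring, then release.

carry_out:
  motion:
    - [0, 0, 0, 0, 0, -0.3]
    - [0, 0, 0, 0, 0, -0.3]
    - [0, 0, -0.05, 0, 0, 0]
    - [0, 0, -0.05, 0, 0, 0]
    - [0, 0, -0.05, 0, 0, 0]
    - [0, 0, -0.05, 0, 0, 0]
    - [0, 0, -0.03, 0, 0, 0]
    - [0, 0, 0, 0, 0, 0]
    - [0, 0, 0, 0, 0, 0]

```text
time_s: 15.67
tcp_pos: [0.5041, 0.3129, 0.1599]
eef_rot: [-0.0, 0.999, -0.047, 0.0]
ft_force: [2.8, -0.8, 3.0]
width: 0.0156
grip_force: 50.0
```

```bash
python3 - <<'E'
from h import *
togo([.5046,.312,.1607],-4); print(ctrl.state()['torque'])
E
```

```text
t 15.67 tcp [0.5041 0.3129 0.1599] yawx -5.43 zdown [ 5.e-04  0.e+00 -1.e+00] F [ 2.8 -0.8  3. ] q7 -2.16
units xyz [ 0.02  0.04 -0.03] rz units -0.24
[-0.13467877 -0.62005546  0.01557913]
```

carry_out:
  motion:
    - [0, 0, -0.04, 0, 0, -0.1]
    - [0, 0, 0, 0, 0, 0]
    - [0, 0, 0, 0, 0, 0]

```text
time_s: 15.92
tcp_pos: [0.5035, 0.313, 0.1606]
eef_rot: [0.0, 0.999, -0.042, -0.0]
ft_force: [1.7, -0.7, 1.9]
width: 0.0158
grip_force: 50.0
```

carry_out:
  motion:
    - [0, 0, 0, 0, 0, 0]
    - [0, 0, 0, 0, 0, 0]
    - [0, 0, 0, 0, 0, 0]
    - [0, 0, 0, 0, 0, 0]
    - [0, 0, 0, 0, 0, 0]
    - [0, 0, 0, 0, 0, 0]
  gripper: 0.6

```text
time_s: 16.42
tcp_pos: [0.5037, 0.3129, 0.1607]
eef_rot: [0.0, 0.999, -0.042, -0.0]
ft_force: [0.4, 0.5, 0.4]
width: 0.0469
grip_force: 0.0
```

carry_out:
  motion:
    - [0, 0, -0.3, 0, 0, 0]
    - [0, 0, -0.6, 0, 0, 0]
    - [0, 0, -0.9, 0, 0, 0]
    - [0, 0, -0.9, 0, 0, 0]
    - [0, 0, -0.9, 0, 0, 0]
    - [0, 0, -0.9, 0, 0, 0]
    - [0, 0, -0.5, 0, 0, 0]
    - [0, 0, 0, 0, 0, 0]
    - [0, 0, 0, 0, 0, 0]

```text
time_s: 17.17
tcp_pos: [0.504, 0.3131, 0.286]
eef_rot: [-0.0, 0.999, -0.042, 0.0]
ft_force: [0.1, 0.1, -0.4]
width: 0.0523
grip_force: 0.0
```

```bash
python3 - <<'E'
from h import *
togo([.4721,.1855,.25])
C=np.array([.5051,.3135])
for n in('wrist','side'):
    s=snap(n); cv2.imwrite(f'pics/{n}_d.png',s['color']); W=cloud(s); rr=np.hypot(W[...,0]-C[0],W[...,1]-C[1])
    m=(rr<.05)&(W[...,2]>.17)&(W[...,2]<.19); P=W[m]; print(n,'bar',len(P),cv2.minAreaRect((P[:,:2]*1000).astype(np.float32)),np.percentile(P[:,2],[10,50,90]))
    m=(rr<.055)&(W[...,2]>.145)&(W[...,2]<.167); P=W[m]; print(n,'cap',cv2.minEnclosingCircle((P[:,:2]*1000).astype(np.float32)),np.percentile(P[:,2],[10,50,90]))
E
```

```text
t 17.17 tcp [0.504  0.3131 0.286 ] yawx -4.81 zdown [ 6.e-04  6.e-04 -1.e+00] F [ 0.1  0.1 -0.4] q7 -2.18
units xyz [-0.84  5.19  1.44] rz units None
wrist bar 1692 ((504.8279113769531, 313.70416259765625), (15.348653793334961, 79.01835632324219), 85.53314208984375) [0.17988876 0.18118119 0.18224812]
wrist cap ((504.4247131347656, 313.2583312988281), 47.85317611694336) [0.15544189 0.15646766 0.15811619]
side bar 171 ((503.84783935546875, 313.52001953125), (19.63296127319336, 79.60497283935547), 86.13956451416016) [0.17290192 0.18045885 0.18320001]
side cap ((503.51885986328125, 311.147705078125), 50.41108703613281) [0.15337526 0.15695946 0.1607123 ]
```

View pics/wrist_d.png

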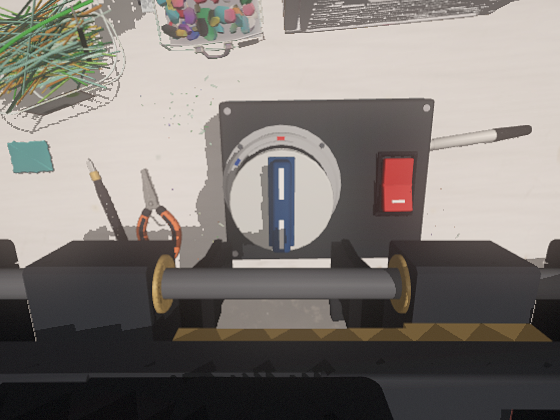

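The bar now lies along the extractor's x at wrist (281,203) under the red mark at (281,138), top 0.181. The foot is therefore 17 mm below the rim and yaw is about -4.4°: locked. The rocker is at (397,184) with its near end showing the white line at (398,201). I turn the gripper 90° so its body clears the canister, shut it, and go over the rocker.

carry_out:
  motion:
    - [0, 0, 0, 0, 0, -1]
    - [0, 0, 0, 0, 0, -1]
    - [0, 0, 0, 0, 0, -1]
    - [0, 0, 0, 0, 0, -1]
    - [0, 0, 0, 0, 0, -1]
    - [0, 0, 0, 0, 0, -1]
    - [0, 0, 0, 0, 0, -1]
    - [0, 0, 0, 0, 0, -1]
    - [0, 0, 0, 0, 0, -1]
    - [0, 0, 0, 0, 0, -1]
    - [0, 0, 0, 0, 0, -1]
    - [0, 0, 0, 0, 0, -1]
    - [0, 0, 0, 0, 0, -1]
    - [0, 0, 0, 0, 0, -1]
    - [0, 0, 0, 0, 0, -1]
  gripper: 0
  grip_force: 20

```text
time_s: 18.52
tcp_pos: [0.5033, 0.3127, 0.2842]
eef_rot: [-0.0, 0.734, 0.679, -0.001]
ft_force: [0.5, -0.5, 0.7]
width: 0.0005
grip_force: 0.0
```

carry_out:
  motion:
    - [-0.4, -0.06, 0, 0, 0, 0]
    - [-0.8, -0.1, 0, 0, 0, 0]
    - [-0.8, -0.1, 0, 0, 0, 0]
    - [-0.8, -0.1, 0, 0, 0, 0]
    - [-0.8, -0.1, 0, 0, 0, 0]
    - [-0.8, -0.1, 0, 0, 0, 0]
    - [-0.6, -0.1, 0, 0, 0, 0]
    - [-0.19, -0.02, 0, 0, 0, 0]
    - [0, 0, 0.8, 0, 0, 0]
    - [0, 0, 0.9, 0, 0, 0]
    - [0, 0, 0.9, 0, 0, 0]
    - [0, 0, 0.9, 0, 0, 0]
    - [0, 0, 0.9, 0, 0, 0]
    - [0, 0, 0.9, 0, 0, 0]
    - [0, 0, 0.7, 0, 0, 0]
    - [0, 0, 0.3, 0, 0, 0]
    - [0, 0, 0, 0, 0, 0]
    - [0, 0, 0, 0, 0, 0]

```text
time_s: 20.02
tcp_pos: [0.4761, 0.1854, 0.1286]
eef_rot: [0.0, 0.736, 0.677, -0.0]
ft_force: [0.3, 0.3, -0.6]
width: 0.0005
grip_force: 0.0
```

```bash
python3 - <<'E'
from h import *
togo([.4751,.1853,.0845],86); print(ctrl.state()['width'])
E
```

```text
t 20.02 tcp [0.4761 0.1854 0.1286] yawx 85.16 zdown [-1.e-04 -3.e-04 -1.e+00] F [ 0.3  0.3 -0.6] q7 -0.48
units xyz [-0.   -0.04  1.76] rz units -0.14
0.0004956736558380584
```

carry_out:
  motion:
    - [0, -0.04, 0.4, 0, 0, 0]
    - [0, 0, 0.4, 0, 0, 0]
    - [0, 0, 0.3, 0, 0, 0]
    - [0, 0, 0.2, 0, 0, 0]
    - [0, 0, 0.15, 0, 0, 0]
    - [0, 0, 0.1, 0, 0, 0]
    - [0, 0, 0.1, 0, 0, 0]
    - [0, 0, 0.05, 0, 0, 0]
    - [0, 0, 0, 0, 0, 0]
    - [0, 0, 0, 0, 0, 0]

```text
time_s: 20.85
tcp_pos: [0.4753, 0.1851, 0.0858]
eef_rot: [0.0, 0.736, 0.677, 0.0]
ft_force: [-1.1, -0.2, -0.1]
width: 0.0005
grip_force: 0.0
```

carry_out:
  motion:
    - [0, 0, 0.05, 0, 0, 0]
    - [0, 0, 0.04, 0, 0, 0]
    - [0, 0, 0, 0, 0, 0]
    - [0, 0, 0, 0, 0, 0]

```text
time_s: 21.18
tcp_pos: [0.4756, 0.1852, 0.0852]
eef_rot: [-0.0, 0.736, 0.677, 0.001]
ft_force: [-6.9, -3.4, 19.2]
width: 0.0004
grip_force: 9.4
```

The rocker is at its stop (19 N at z = 0.085). Retract and check.

carry_out:
  motion:
    - [0, 0, -0.3, 0, 0, 0]
    - [0, 0, -0.8, 0, 0, 0]
    - [0, 0, -0.9, 0, 0, 0]
    - [0, 0, -0.9, 0, 0, 0]
    - [0, 0, -0.9, 0, 0, 0]
    - [0, 0, -0.9, 0, 0, 0]
    - [0, 0, -0.9, 0, 0, 0]
    - [0, 0, -0.9, 0, 0, 0]
    - [0, 0, -0.5, 0, 0, 0]
    - [0, 0, 0, 0, 0, 0]
    - [0, 0, 0, 0, 0, 0]

```text
time_s: 22.1
tcp_pos: [0.4754, 0.1853, 0.2589]
eef_rot: [0.0, 0.736, 0.677, 0.001]
ft_force: [-0.5, 0.3, -0.3]
width: 0.0005
grip_force: 0.0
```

```bash
python3 - <<'E'
from h import *
togo([.4751,.1853,.0845],86)
s=snap('wrist'); cv2.imwrite('pics/w_e.png',s['color']); W=cloud(s)
ex=np.array([np.cos(-.07),np.sin(-.07)]);ey=np.array([-ex[1],ex[0]]);D=W[...,:2]-[.4960,.1838];X=D@ex;Y=D@ey
for a in(-.026,-.018,-.01,.01,.018,.026):
    m=(abs(X-a)<.004)&(abs(Y)<.01)&(W[...,2]>.07)&(W[...,2]<.11);print(a,m.sum(),np.median(W[...,2][m]) if m.any() else None)
s=snap('side');W=cloud(s);rr=np.hypot(W[...,0]-.5051,W[...,1]-.3135);m=(rr<.05)&(W[...,2]>.17)&(W[...,2]<.19);P=W[m];print('bar',cv2.minAreaRect((P[:,:2]*1000).astype(np.float32)),np.median(P[:,2]))
E
```

```text
t 22.1 tcp [0.4754 0.1853 0.2589] yawx 85.18 zdown [ 1.3e-03  8.0e-04 -1.0e+00] F [-0.5  0.3 -0.3] q7 -0.53
units xyz [-0.01 -0.02  6.98] rz units -0.14
-0.026 137 0.08534172820374274
-0.018 150 0.08551749149745155
-0.01 129 0.08546724990719497
0.01 152 0.08899935461227548
0.018 157 0.09171989487749661
0.026 131 0.09341767548389315
bar ((503.36761474609375, 313.801025390625), (17.919631958007812, 78.83375549316406), 84.8780517578125) 0.18031908702846614
```

View pics/w_e.png

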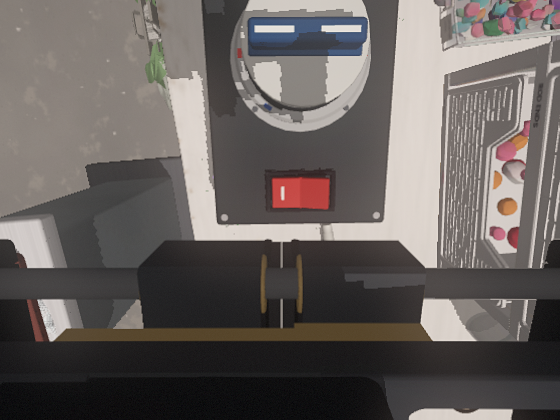

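The rocker at (301,193) has its near half level at 85 mm and its far half raised, so it is on. The filter bar at (308,36) is still aligned and locked.

```bash
python3 -c "
from station import ctrl
print(ctrl.job_done())"
```

```text
the job is handed in; nothing more can be done
None
```

The filter canister is locked in the collar (foot 17 mm below the rim, aligned with the extractor's x), the rocker was then switched on, and the marker, tape roll, glue bottle and pliers were not touched; the job was handed in at about 22 s.

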